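# Nip a carburettor in the angle vise with its lift-off crank

### The arm

A 7-joint arm with a two-finger parallel gripper is mounted at the origin on the work surface. World frame = base frame: x ahead of the robot, y to its left, z up, the work surface at z = 0. Lengths are in m, angles in rad, forces in N, time in s.
With the tool pointing down it reaches from about 0.4 to 0.85 m from the base axis. Payload 10.4 kg.
Tool frame: the origin (TCP) lies midway between the tips of the shut fingers; the grasp point (between the pads) lies 19 mm behind it; z points along the fingers, x is the direction in which the jaws open and shut, and the axes are right-handed (so a half turn about z gives the same grasp; the last joint's range is limited). The gripper opens to 85 mm and grips with 20 to 120 N. Pads are 22 mm wide; open, the fingers measure 114 mm over their backs; the gripper's body (76 mm by 85 mm) begins 54 mm behind the grasp point. The pads swing forward as they close: fully open they stand 13 mm farther back than shut.
Start: joints at [-1.277, 0.332, -0.065, 1.46, 0.022, 1.35, -0.088], TCP at [0.195, 0.594, 0.231] pointing down, gripper open.
Joint ranges: [-2.6, 2.6], [-0.5, 2.12], [-1.47, 1.34], [0.16, 2.42], [-1.27, 4.41], [0.06, 2.06], [-2.6, 2.6]. Speed limits (rad/s): [2.22, 2.22, 2.79, 2.79, 3.14, 3.14, 3.14].

### API

Orientations are given as a unit quaternion [x, y, z, w].
In Python, from workcell import manip, cams gives the robot as it stands.
- The arm moves only by the tool move_arm, never from a script. Its argument "moves" is a list of rows, each a list of 7 numbers: the turn, a rotation vector about the tool's x, y, z in degrees, then the shift along the tool's x, y, z in m, then the finger opening in m, from 0 to 0.0854. A call has 1 to 10 rows; each row is the pose to reach, as a shift and turn from the pose commanded when the call began, along the tool's axes at that moment; what a row does not reach only later rows make up. A row lasts 1/10 s, in which the tool goes at most 50 mm and 8.59 degrees, less where a joint would pass 70% of its speed; a pose out of reach is approached as far as the arm can. A call with a gripper value outside its range is refused whole. The fingers move at their own pace and stop on an object; "grip_force" is the grip in N (left out, the last holds). Time passes only in rows, so rows that repeat a pose let the fingers close. It gives the time, the measured TCP pose, the force and the opening at its end, in the units of the state.
- manip.get_obs(): the state, without advancing time (a new reading comes with each control period).
- cams.camera(name): name is "scene" or "side" or "wrist"; returns the picture (480x640x3 uint8, red, green, blue); there is no depth.
- cams.camera_params(name): a dict with "fx", "fy", "cx", "cy" (pixels), "xyz" and "rotation" of the camera in the world. Camera axes: x right, y up, looking along -z (the intrinsics and any distortion apply to the point x, -y, -z); pixel columns grow to the right and rows downward; lengths in m; the calibration is good to about 2 mm. A picture is of the moment at which its call begins: read the wrist's pose just before it. camera_params takes no time and is no camera call; for the wrist camera it gives the pose at the moment of the call.
- manip.hand_in(): hands the job in, once; it reports no verdict.
The state is a dict: "clock": time; "joint_pos": joint angles; "joint_velocities": joint speeds; "tau": joint torques, N m; "position": TCP position; "ee_rot": TCP orientation; "ft_force": force on the tool from outside, world axes, zero at the start; "torque": the same for the moment, N m; "grip_width": opening from 0.0 (shut) to 1.0 (fully open).
Only numpy, scipy, OpenCV 4.12 (cv2) and the standard library are available. Lean on these libraries where they do the work, as an engineer would, in place of code of your own. Each camera call takes 0.05 s, during which the arm holds its last target. There are 200 camera calls.

### The job

Clear the spray can from in front of the vise by standing it in the empty cell of the caddy. Then slide the vise's own crank (the smaller of the two) fully home on the square end of the screw and wind it clockwise until the jaw is tight on the carburettor, leaving the crank on the screw. Leave everything else where it is and standing.

Things in the scene. Friction and masses are not known exactly. Their poses are not given: they have to be found in the camera images.
- can: Sizes in mm: aluminium spray can, diameter 60, 193 tall, about 0.3 kg, standing on the bench 120 to 160 in front (robot side) of the vise's screw. Grip it from above by its straight white cap, diameter 34, from 158 to 193 above the base; the shoulder below narrows from full diameter at 138 to the cap at 158. Origin: centre of its base; z up.
- caddy: Sizes in mm: dark sheet-steel caddy fixed to the bench, 190 x 190 outside, 70 high, walls and floor 4 thick, cross dividers making four square cells about 89 wide. Three hold other containers up to 165 tall; the empty one is at its -x, +y corner (towards the robot and the vise). Origin: centre of the underside.
- caddy_cell (a point): Sizes in mm: centre of the floor of the caddy's empty cell (4 above the bench); axes as the caddy's.
- crank: Sizes in mm: the vise's steel crank, 0.35 kg, lying on its foot: square hub 30 x 30 x 42 tall; square bore 17.6, right through, sides parallel to the hub's; at the hub's foot an arm 18 wide, 12 thick, 95 long to the axis of the grip (diameter 22, up to 66 above the foot). Origin: bore axis at the foot (meets the vise); z along the bore to the grip's side (up); x along the arm.
- screw_seat (a point): Sizes in mm: shoulder (collar of diameter 28, 222 above the bench) where the crank's foot seats, on the screw axis. z: outwards along the screw, up and towards the robot, 35 degrees from vertical. The screw's square end stands 34 above it, 16 wide, the last 4 tapering to 10. x, y: square to its flats, turning with it. Crank home: origin here, z along this z, in any of four square positions.
- screw (a joint): turn of the vise screw (rad), growing clockwise as seen looking at its square end (negative about the seat's z). Starts between 0.95 and 1.5; the moving jaw, 1.6 mm per rad, is tight on the carburettor at 2.4, a hard stop. Stiff: 0.3 N m to turn; stays where it is left.
- vise: Sizes in mm: cast-iron angle vise fixed to the bench, base 200 x 130, jaws 104 wide, bed hinged at the far end and raised 55 degrees, so its screw end points up towards the robot; a carburettor stands in the jaws. The bearing face is 20 behind the shoulder. Origin: on the bench straight below the shoulder; x away from the robot, base from -71 to +129.
- crank_big: Sizes in mm: another crank handle of the same make and look but larger, for another machine: hub 42 x 42 x 46, bore 25, arm 120, grip diameter 26. It lies near the vise's crank, either may be the nearer. Not to be moved. Origin and axes as the crank's.
- oil_bottle: Sizes in mm: white bottle, diameter 60, 165 tall, in a cell of the caddy; stays. Origin: centre of its base; z up.
- grease_tin: Sizes in mm: tin, diameter 68, 105 tall, in a cell of the caddy; stays. Origin: centre of its base; z up.
- paste_jar: Sizes in mm: grey jar with black lid, diameter 64, 85 tall, in a cell of the caddy; stays. Origin: centre of its base; z up.
- spare_carb: Sizes in mm: second carburettor, aluminium, about 57 x 98 x 86 tall, at the back beside the vise; stays. Origin: middle of its underside.
- hammer: Sizes in mm: hammer 260 long lying behind the caddy; stays. Origin: middle of its underside.
- screwdriver: Sizes in mm: screwdriver 200 long lying on the bench between the can and the caddy; stays. Origin: middle of its underside.
- pliers: Sizes in mm: pliers 175 long lying near the robot on the caddy's side; stays. Origin: underside, at mid-length.
- jet_pot: Sizes in mm: small aluminium cup, diameter 64, 50 tall, at the back behind the cranks; stays. Origin: centre of its base.

How it is judged:
On the way, in this order (a step that is already met when the one before it is completed fails the run):
1. the spray can stands in the caddy's empty cell (horizontal distance between can and caddy_cell below 0.02 m and z of can in the frame of caddy_cell below 0.008 m and angle between can's own z axis and vertical below 0.12 rad), for 0.2 s.
2. the crank is fully home on the square of the screw (distance between crank and screw_seat below 0.005 m and angle between the z axis of crank and the z axis of screw_seat, either way round below 0.1 rad), for 0.2 s.
3. the screw is wound tight (value of joint screw above 2.28 rad), for 0.2 s.
At the end, for the whole second after the job is handed in: Can upright (7 degrees) on the floor of the empty cell (8 mm in height, 20 mm of its centre); crank on the screw, origin within 5 mm of the shoulder, bore within 0.1 rad of the screw axis; screw above 2.28 rad (tight at 2.40); both at rest (all of step 1 and all of step 2 and value of joint screw above 2.28 rad and linear speed of each of can, crank below 0.02 m/s); the robot touches nothing.
It fails at once if the spray can is tipped over (angle between can's own z axis and vertical above 0.6 rad).
It fails at once if a bystander on the bench (the big crank, spare carburettor, hammer, screwdriver, pliers or cup) is moved more than 50 mm (distance of any of crank_big, spare_carb, hammer, screwdriver, pliers, jet_pot from where it was at the start of the episode above 0.05 m).
It fails at once if a container in the caddy is knocked over or moved more than 50 mm (angle between any of oil_bottle, grease_tin, paste_jar's own z axis and vertical above 0.5 rad or distance of any of oil_bottle, grease_tin, paste_jar from where it was at the start of the episode above 0.05 m).
It also fails if it takes over 59 s, if anything falls off the work surface, if the arm or the gripper's body presses on something with over 40 N, if the wrist force passes 120 N, or if a joint passes its speed limit or range.

## Working session

There is one attempt and no reset: what is moved stays moved. The work goes in short steps, Python scripts to look and compute and a tool call to move; the robot and the scene stay as the last step left them, time stands still between calls to the robot, and variables do not carry over. Pictures are saved under pics/ and viewed, about 8 in all and at most 12, crops included, and the job is handed in when it is done.

Besides the shell and the picture viewer there is one more tool, called after ">>>" as name([rows], argument=value, ...), one row to a line, values as JSON. move_arm: Moves the arm, as the interface text tells. Its arguments: {"type":"object","properties":{"moves":{"type":"array","items":{"type":"array","items":{"type":"number"}}},"grip_force":{"type":"number"}},"required":["moves"]}

```bash
ls; mkdir -p pics
python3 - <<'E'
from workcell import manip, cams
import cv2,json
o=manip.get_obs();print({k:(v if isinstance(v,(int,float)) else [round(float(x),4) for x in v]) for k,v in o.items()})
for n in("scene","side","wrist"):
    p=cams.camera_params(n);print(n,p)
    im=cams.camera(n);cv2.imwrite(f"pics/{n}0.png",im[:,:,::-1])
E
```

```text
pics
{'clock': 0.0, 'joint_pos': [-1.2766, 0.3329, -0.0647, 1.461, 0.0216, 1.3499, -0.0885], 'joint_velocities': [0.0028, 0.0003, 0.0001, 0.0004, 0.0004, -0.0018, -0.0013], 'tau': [-0.0006, -62.546, 0.0486, -39.1596, 0.0161, 0.0101, -0.0], 'position': [0.1946, 0.5935, 0.2305], 'ee_rot': [0.8098, 0.5867, -0.0006, 0.0005], 'ft_force': [0.7147, 0.1172, 0.9025], 'torque': [0.0628, -0.0471, -0.0882], 'grip_width': 0.9989442416036971}
scene {'fx': 438.29601852805985, 'fy': 438.29601852805985, 'cx': 317.47445743089094, 'cy': 246.79001066705186, 'xyz': array([0.9759994 , 0.02003334, 0.97323488]), 'rotation': array([0.18647765, 0.1870343 , 0.67722123, 0.68674279])}
side {'fx': 585.8466420940172, 'fy': 585.8466420940172, 'cx': 331.7243776799921, 'cy': 245.11394074640677, 'xyz': array([-0.10854012, -0.88882308,  1.12578891]), 'rotation': array([ 0.39038199, -0.12927416, -0.26744613,  0.87141418])}
wrist {'fx': 371.2946512696799, 'fy': 371.2946512696799, 'cx': 312.519635420966, 'cy': 232.2342165681708, 'xyz': array([0.1289    , 0.61654125, 0.37344306]), 'rotation': array([-0.11267725, -0.08121983,  0.58126078,  0.80177496])}
```

View pics/scene0.png

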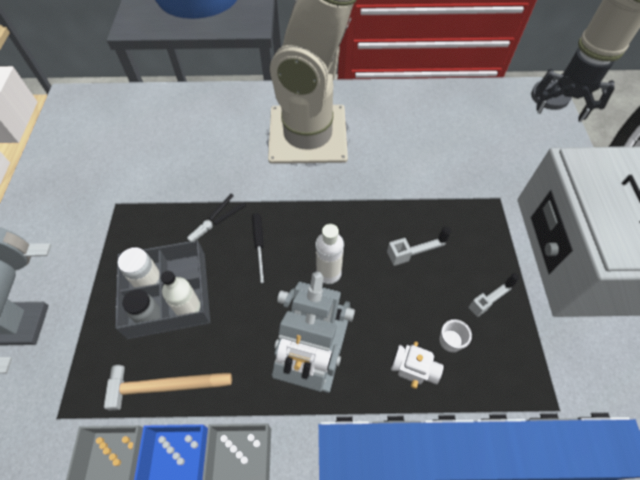

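View pics/side0.png

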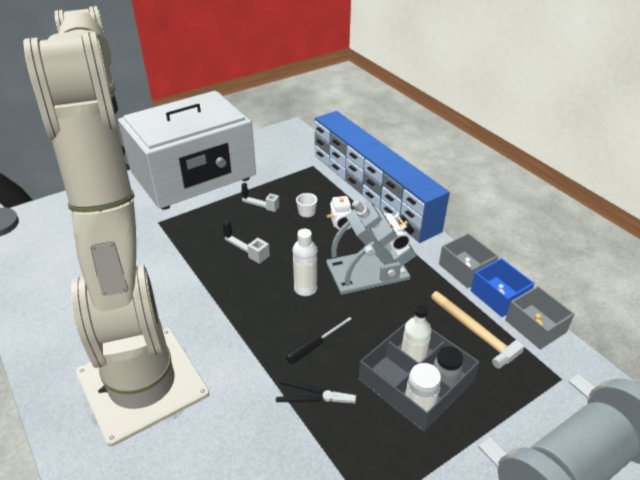

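The scene view shows the can cap at (331,233), the caddy's empty cell near (185,262), the screw's square end near (318,280), the larger crank at (400,252) and the smaller one at (481,303). I'll enlarge both views next.

```bash
cat > h.py <<'E'
import numpy as np,cv2
from scipy.spatial.transform import Rotation as R
from scipy.optimize import least_squares
from workcell import manip,cams
def proj(p,P):
    c=R.from_quat(p["rotation"]).inv().apply(np.atleast_2d(P)-p["xyz"])
    return np.c_[p["cx"]+p["fx"]*c[:,0]/-c[:,2],p["cy"]-p["fy"]*c[:,1]/-c[:,2]]
def ray(p,u,v):
    return np.array(p["xyz"]),R.from_quat(p["rotation"]).apply([(u-p["cx"])/p["fx"],-(v-p["cy"])/p["fy"],-1])
def atz(p,u,v,z):
    o,d=ray(p,u,v);return o+d*(z-o[2])/d[2]
def tri(*obs): # (params,u,v)
    A=np.zeros((3,3));b=np.zeros(3)
    for p,u,v in obs:
        o,d=ray(p,u,v);d/=np.linalg.norm(d);M=np.eye(3)-np.outer(d,d);A+=M;b+=M@o
    return np.linalg.solve(A,b)
E
python3 - <<'E'
import cv2
a=cv2.imread('pics/scene0.png');b=cv2.imread('pics/side0.png')
f=lambda i,x,y,w,h,s:cv2.resize(i[y:y+h,x:x+w],None,fx=s,fy=s,interpolation=cv2.INTER_CUBIC)
# c1: scene: x 265..525 y 215..400 x3
cv2.imwrite('pics/c1.png',f(a,265,215,260,185,3))
cv2.imwrite('pics/c2.png',f(b,215,175,200,150,4))
import numpy as np
cv2.imwrite('pics/c3.png',np.hstack([f(a,105,230,115,115,3.45)[:396,:396],f(b,350,300,140,140,2.83)[:396,:396]]))
E
```

```text
(no output)
```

View pics/c1.png

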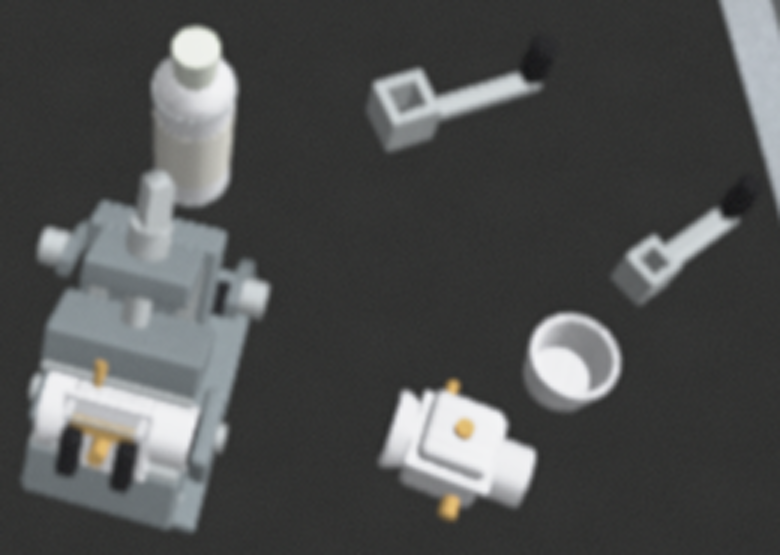

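View pics/c2.png

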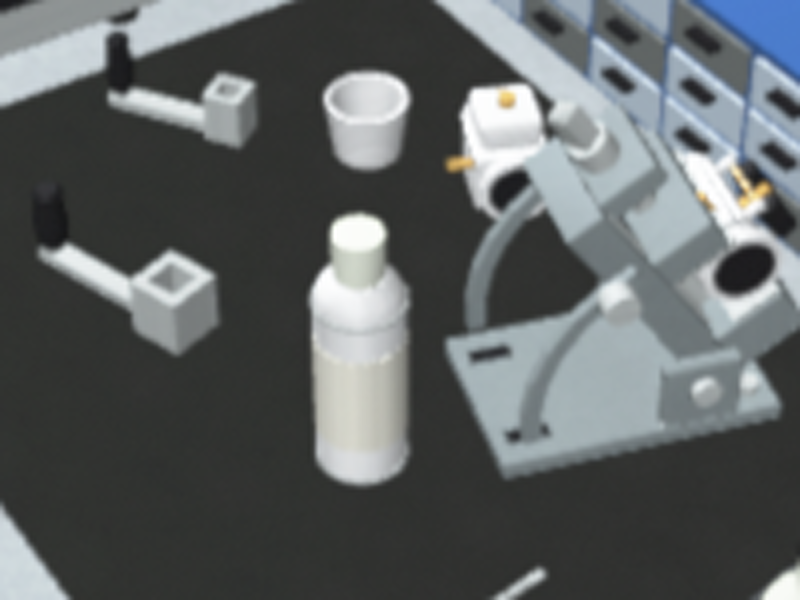

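View pics/c3.png

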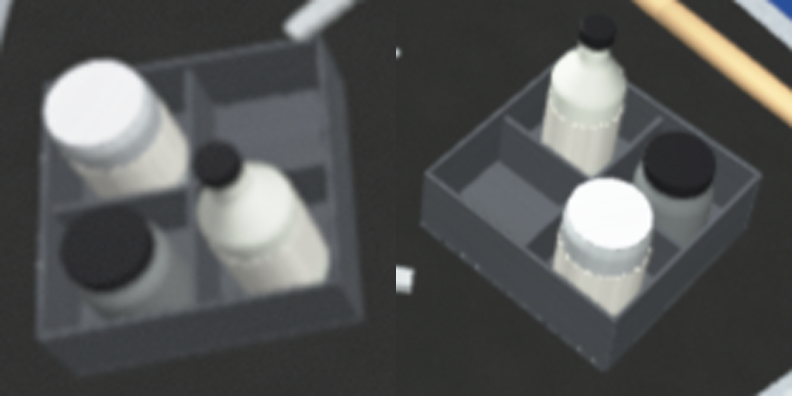

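The crops show the following:
- **Can:** the cap top is at (330,230) in scene and (304.5,232.5) in side.
- **Small crank:** the far crank has the smaller hub. Its bore is at (483.3,302) in scene and (272.8,197) in side.
- **Screw:** the screw tip is at about (317,274) in scene and (356,203) in side.
- **Caddy:** the empty cell is the upper right one in scene.

Run:
```python
from h import *
S=cams.camera_params("scene");D=cams.camera_params("side")
c1=lambda u,v:(S,u/3+265,v/3+215); c2=lambda u,v:(D,u/4+215,v/4+175)
cs=lambda u,v:(S,u/3.45+105,v/3.45+230); cd=lambda u,v:(D,(u-396)/2.83+350,v/2.83+300)
def rep(n,a,b,z=None):
    print(n,"tri",tri(a,b).round(4), *( [atz(*a,z).round(4),atz(*b,z).round(4)] if z else []))
rep("can",c1(196,46),c2(358,230),.193)
rep("crank bore",c1(655,261),c2(231,88),.042)
rep("crank grip",c1(742,183),c2(118,38),.066)
rep("big bore",c1(407,96),c2(175,275),.046)
rep("big grip",c1(540,42),c2(48,188),.07)
rep("screw tip",c1(156,178),c2(565,114))
rep("collar",c1(150,232),c2(590,143))
q=[atz(*cs(*x),.07)[:2] for x in((45,85),(322,40),(362,318),(38,338))]
r=[atz(*cd(*x),.07)[:2] for x in((427,173),(609,312),(760,177))]
print(np.round(q,4),np.mean(q,0),np.round(r,4),(r[0]+r[2])/2*0+(r[1]*0))
print("cell floor scene",atz(*cs(270,135),.004),"side",atz(*cd(510,200),.004))
# vise base corners (z~0.012?)
for x in((505,472),(447,340),(780,405)): print("vb",atz(*c2(*x),.012 if 0 else .01).round(4))
```

```text
can tri [0.4742 0.0498 0.1924] [0.474  0.0503 0.193 ] [0.474  0.0484 0.193 ]
crank bore tri [0.5784 0.4004 0.0406] [0.5776 0.4016 0.042 ] [0.5779 0.3962 0.042 ]
crank grip tri [0.5233 0.4728 0.0645] [0.5241 0.4719 0.066 ] [0.5224 0.471  0.066 ]
big bore tri [0.4326 0.2259 0.0471] [0.4308 0.2273 0.046 ] [0.4335 0.2253 0.046 ]
big grip tri [0.3938 0.3366 0.0666] [0.3954 0.336  0.07  ] [0.3923 0.3319 0.07  ]
screw tip tri [0.6063 0.0195 0.2464]
collar tri [0.6274 0.0166 0.2156]
[[ 0.4556 -0.4509]
 [ 0.4222 -0.2646]
 [ 0.6283 -0.2135]
 [ 0.6386 -0.4153]] [ 0.53616996 -0.33606307] [[ 0.417  -0.2711]
 [ 0.4527 -0.446 ]
 [ 0.633  -0.4205]] [ 0. -0.]
cell floor scene [ 0.46186828 -0.31292149  0.004     ] side [ 0.49032569 -0.29263451  0.004     ]
vb [ 0.5362 -0.0292  0.01  ]
vb [0.5761 0.0976 0.01  ]
vb [ 0.7286 -0.0814  0.01  ]
```

```bash
cat >> h.py <<'E'
def pose():
    o=manip.get_obs();return np.array(o["position"]),R.from_quat(o["ee_rot"]),o
def down(yaw): # tool pointing down, x at yaw (deg)
    return R.from_euler('z',yaw,degrees=True)*R.from_euler('x',180,degrees=True)
def row(P,Q,p0=None,q0=None):
    if p0 is None: p0,q0,_=pose()
    return [round(float(x),2) for x in (q0.inv()*Q).as_rotvec(degrees=True)]+[round(float(x),4) for x in q0.inv().apply(np.array(P)-p0)]
E
python3 - <<'E'
from h import *
Q=down(6)
for P in((.474,.05,.26),(.474,.05,.155)): print(row(P,Q))
E
```

```text
[0.04, 0.05, 65.85, -0.4296, 0.4348, -0.0288]
[0.04, 0.05, 65.85, -0.4295, 0.4348, 0.0762]
```

>>> move_arm([
  [0,0,65.8,-0.43,0.435,-0.029,0.0854],
  [0,0,65.8,-0.43,0.435,-0.029,0.0854],
  [0,0,65.8,-0.43,0.435,-0.029,0.0854],
  [0,0,65.8,-0.43,0.435,-0.029,0.0854],
  [0,0,65.8,-0.43,0.435,-0.029,0.0854],
  [0,0,65.8,-0.43,0.435,-0.029,0.0854],
  [0,0,65.8,-0.43,0.435,-0.029,0.0854],
  [0,0,65.8,-0.43,0.435,-0.029,0.0854],
  [0,0,65.8,-0.43,0.435,-0.029,0.0854],
  [0,0,65.8,-0.43,0.435,-0.029,0.0854],
])

```text
clock: 1.15
position: [0.4232, 0.1476, 0.2551]
ee_rot: [0.999, 0.053, 0.0, -0.0]
ft_force: [0.6, 0.2, 0.1]
grip_width: 0.999
```

Run:
```python
from h import *
Q=down(6);print(pose()[0],pose()[2]["joint_pos"])
for P in((.474,.05,.26),(.474,.05,.155)): print(row(P,Q))
```

```text
[0.42324751 0.14756861 0.25512764] [-0.84561358 -0.10164368  0.3846692   1.88188673  0.03853813  1.3537165
 -0.36562035]
[-0.03, -0.01, 0.04, 0.0402, 0.1024, -0.0049]
[-0.03, -0.01, 0.04, 0.0402, 0.1024, 0.1001]
```

>>> move_arm([
  [0,0,0,0.02,0.051,-0.005,0.0854],
  [0,0,0,0.04,0.102,-0.005,0.0854],
  [0,0,0,0.04,0.102,-0.005,0.0854],
  [0,0,0,0.04,0.102,0.04,0.0854],
  [0,0,0,0.04,0.102,0.08,0.0854],
  [0,0,0,0.04,0.102,0.1,0.0854],
  [0,0,0,0.04,0.102,0.1,0.03],
  [0,0,0,0.04,0.102,0.1,0.02],
  [0,0,0,0.04,0.102,0.1,0.02],
  [0,0,0,0.04,0.102,0.1,0.02],
], grip_force=40)

```text
clock: 2.15
position: [0.4742, 0.0528, 0.1566]
ee_rot: [0.999, 0.053, 0.001, -0.001]
ft_force: [-2.4, 0.2, 4.9]
grip_width: 0.386
```

Run:
```python
from h import *
p,q,o=pose();print(p,o["joint_pos"],o["grip_width"],o["ft_force"])
```

```text
[0.474174   0.05277191 0.15660646] [-0.72990435  0.05119082  0.54450185  1.96353863 -0.03021475  1.13217586
 -0.06749077] 0.3858968114363977 [-2.39358857  0.20930319  4.87462103]
```

Run:
```python
from h import *
for P in((.474,.05,.275),(.474,-.3065,.275)): print(row(P,down(-33 if P[1]<0 else 6)))
```

```text
[-0.06, -0.12, 0.06, -0.0002, 0.0026, -0.1184]
[-0.1, -0.1, 39.06, -0.0378, 0.3571, -0.1188]
```

>>> move_arm([
  [0,0,0,0,0,-0.01,0.02],
  [0,0,0,0,0,-0.04,0.02],
  [0,0,0,0,0,-0.08,0.02],
  [0,0,0,0,0,-0.118,0.02],
  [0,0,0,0,0,-0.118,0.02],
], grip_force=60)

```text
clock: 2.65
position: [0.4755, 0.0526, 0.2787]
ee_rot: [0.999, 0.053, 0.004, -0.001]
ft_force: [1.2, -0.9, -3.8]
grip_width: 0.384
```

Run:
```python
from h import *
p,q,o=pose();print(p,o["grip_width"],o["ft_force"])
print(row((.474,-.3065,.275),down(-33)))
```

```text
[0.47552005 0.05263377 0.27867021] 0.38440900822530977 [ 1.15788341 -0.88171874 -3.77236715]
[-0.3, -0.41, 39.03, -0.0392, 0.357, 0.0024]
```

Slower motion along the way (~35 mm per row).

>>> move_arm([
  [0,0,3,-0.002,0.02,0,0.02],
  [0,0,7,-0.006,0.055,0,0.02],
  [0,0,12,-0.01,0.095,0,0.02],
  [0,0,17,-0.015,0.14,0,0.02],
  [0,0,22,-0.02,0.185,0,0.02],
  [0,0,27,-0.025,0.23,0,0.02],
  [0,0,31,-0.029,0.27,0.0,0.02],
  [0,0,35,-0.034,0.31,0,0.02],
  [0,0,38,-0.037,0.34,0,0.02],
  [0,0,39,-0.039,0.357,0,0.02],
])

```text
clock: 3.65
position: [0.4702, -0.31, 0.2721]
ee_rot: [0.958, -0.287, -0.001, 0.001]
ft_force: [0.3, -0.2, -3.8]
grip_width: 0.384
```

Run:
```python
from h import *
p,q,o=pose();print(p,o["joint_pos"],o["grip_width"],o["ft_force"])
a=cams.camera("scene")[:,:,::-1];b=cams.camera("side")[:,:,::-1]
w=cams.camera_params("wrist");c=cams.camera("wrist")[:,:,::-1];np.save("w1.npy",[*w["xyz"],*w["rotation"]])
f=lambda i,x,y,W,s:cv2.resize(np.ascontiguousarray(i[y:y+W,x:x+W]),(s,s),interpolation=cv2.INTER_CUBIC)
cv2.imwrite("pics/p1.png",np.hstack([f(a,95,190,160,400),f(b,340,250,160,400)]))
cv2.imwrite("pics/w1.png",c)
```

```text
[ 0.47023044 -0.3099889   0.27213144] [-0.28589409  0.23397994  0.93471895  1.6049149  -0.18851995  1.40010918
  0.08635682] 0.38380727503924816 [ 0.31052807 -0.1896399  -3.83105642]
```

View pics/p1.png

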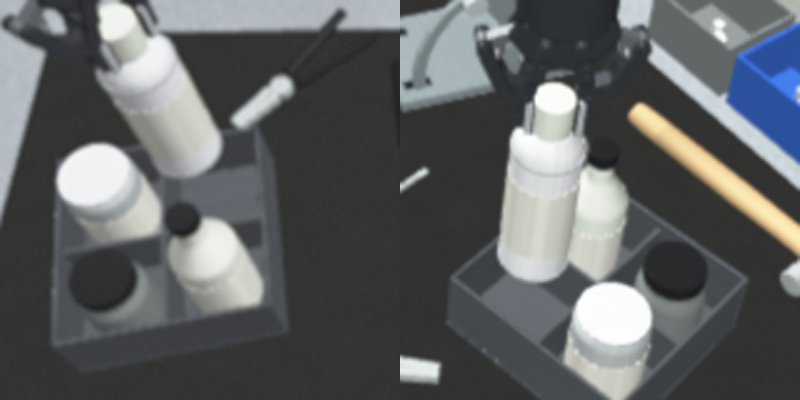

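Run:
```python
from h import *
S=cams.camera_params("scene");D=cams.camera_params("side")
cs=lambda u,v:(u/3.45+105,v/3.45+230); cd=lambda u,v:((u-396)/2.83+350,v/2.83+300)
k={'A':(-1,-1),'B':(-1,1),'D':(1,-1),'C':(1,1)}
ob=[(S,'A',cs(45,85)),(S,'B',cs(322,40)),(S,'D',cs(38,338)),(D,'B',cd(427,173)),(D,'A',cd(609,312)),(D,'D',cd(760,177))]
def P(x,sx,sy,z):
    c,s=np.cos(x[2]),np.sin(x[2]);return [x[0]+c*sx-s*sy,x[1]+s*sx+c*sy,z]
f=lambda x:np.concatenate([proj(p,P(x,.095*k[n][0],.095*k[n][1],.07))[0]-uv for p,n,uv in ob])
r=least_squares(f,[.53,-.34,.18],loss='soft_l1');print(r.x,f(r.x).round(1))
print("cell",P(r.x,-.0465,.0465,.004))
for p in(S,D):print("C rim/bottom",proj(p,[P(r.x,.095,.095,.07),P(r.x,.095,.095,0)]))
pp,q,o=pose();print(pp,o["ft_force"]);
# can bottom centre pred
for p in(S,D):print(proj(p,[[pp[0],pp[1],.272-.156]]))
```

```text
[ 0.52882925 -0.34033527  0.18210402] [ 0.3 -1.1  0.4 -1.4 -0.7  0.4 -1.4 -2.3  1.6  1.7  0.8 -2.5]
cell [np.float64(0.4746770237357914), np.float64(-0.30302526676808517), 0.004]
C rim/bottom [[203.73416664 312.2905552 ]
 [210.54237577 323.68228314]]
C rim/bottom [[413.29001053 314.35521649]
 [410.23394337 333.24113877]]
[ 0.47072408 -0.30813369  0.27203632] [ 1.29985319  0.00743935 -3.61512354]
[[171.58999797 249.57277064]]
[[391.98296675 348.38445986]]
```

Run:
```python
from h import *
for z in (.272,.161): print(row((.4747,-.303,z),down(-33)))
```

```text
[0.08, 0.1, -0.17, 0.0005, -0.0065, 0.0]
[0.08, 0.1, -0.17, 0.0007, -0.0066, 0.111]
```

>>> move_arm([
  [0,0,0,0.0005,-0.0065,0,0.02],
  [0,0,0,0.0005,-0.0065,0.02,0.02],
  [0,0,0,0.0005,-0.0065,0.05,0.02],
  [0,0,0,0.0005,-0.0065,0.08,0.02],
  [0,0,0,0.0005,-0.0065,0.1,0.02],
  [0,0,0,0.0005,-0.0065,0.107,0.02],
  [0,0,0,0.0005,-0.0065,0.11,0.02],
  [0,0,0,0.0005,-0.0065,0.111,0.02],
])

```text
clock: 4.6
position: [0.4768, -0.3011, 0.1626]
ee_rot: [0.959, -0.283, 0.0, -0.0]
ft_force: [0.9, -1.0, -2.8]
grip_width: 0.383
```

Run:
```python
from h import *
p,q,o=pose();print(p,o["ft_force"]);print(row((.4747,-.303,.159),down(-33)))
```

```text
[ 0.47677046 -0.30113127  0.16263963] [ 0.90512254 -0.97919598 -2.81386418]
[-0.03, -0.05, 0.1, -0.0007, 0.0027, 0.0036]
```

>>> move_arm([
  [0,0,0,-0.001,0.002,0.002,0.02],
  [0,0,0,-0.001,0.002,0.003,0.02],
  [0,0,0,-0.001,0.002,0.003,0.06],
  [0,0,0,-0.001,0.002,0.003,0.065],
  [0,0,0,-0.001,0.002,0.0,0.065],
  [0,0,0,-0.001,0.002,-0.04,0.065],
  [0,0,0,-0.001,0.002,-0.09,0.07],
  [0,0,0,-0.001,0.002,-0.14,0.0854],
  [0,0,0,-0.001,0.002,-0.14,0.0854],
])

```text
clock: 5.5
position: [0.4759, -0.3046, 0.3087]
ee_rot: [0.959, -0.284, 0.005, 0.0]
ft_force: [-0.4, -0.3, -0.4]
grip_width: 1.001
```

Run:
```python
from h import *
p,q,o=pose();print(p,o["ft_force"],o["grip_width"])
a=cams.camera("scene")[:,:,::-1];b=cams.camera("side")[:,:,::-1]
f=lambda i,x,y,W,s:cv2.resize(np.ascontiguousarray(i[y:y+W,x:x+W]),(s,s),interpolation=cv2.INTER_CUBIC)
cv2.imwrite("pics/p2.png",np.hstack([f(a,95,190,160,400),f(b,340,250,160,400)]))
# move to above screw, viewing along the axis: vise yaw -0.28
y=-.28; z=np.array([-.574*np.cos(y),-.574*np.sin(y),.819]); seat=np.array([.6245,.0143,.222])
print("seat z",z)
for d in(.20,.25):
  print(d,seat+z*d)
# above crank
print(row((.474,.10,.35),down(10)), row((.53,.36,.3),down(35)))
```

```text
[ 0.47592385 -0.30464939  0.30867245] [-0.39118268 -0.29877658 -0.3729542 ] 1.0014218162878623
seat z [-0.55164582  0.15862814  0.819     ]
0.2 [0.51417084 0.04602563 0.3858    ]
0.25 [0.48658854 0.05395704 0.42675   ]
[0.0, -0.14, -42.95, -0.2196, -0.3379, -0.0471] [0.03, -0.14, -67.95, -0.3141, -0.5865, 0.0029]
```

View pics/p2.png

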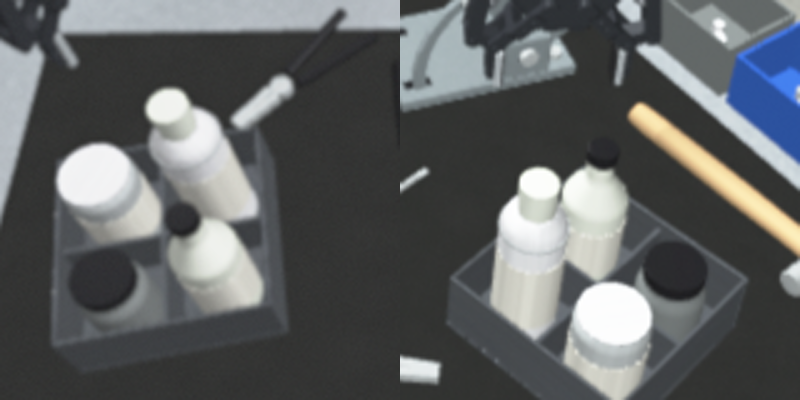

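The can stands upright in the empty cell (cap at scene crop (167,108)). Now I'll look along the screw axis with the wrist camera.

```bash
cat >> h.py <<'E'
def zax(yaw): return np.array([-np.sin(np.radians(35))*np.cos(yaw),-np.sin(np.radians(35))*np.sin(yaw),np.cos(np.radians(35))])
def tilt(yaw,roll=0): # tool along -screw axis; x forward/up in the vise plane, then roll (deg) about tool z
    z=-zax(yaw);x=np.array([np.cos(yaw)*z[2]*-1,np.sin(yaw)*z[2]*-1,0]);x[2]=-(x@z)/z[2];x/=np.linalg.norm(x)
    return R.from_matrix(np.c_[x,np.cross(z,x),z])*R.from_euler('z',roll,degrees=True)
E
python3 - <<'E'
from h import *
p,q,o=pose();w=cams.camera_params("wrist")
print("cam in tool",q.inv().apply(w["xyz"]-p),"axis",q.inv().apply(R.from_quat(w["rotation"]).apply([0,0,-1])))
T=tilt(-.28);print(T.as_matrix().round(3))
seat=np.array([.6245,.0143,.222])
print(row(p+[0,0.05,.05],down(-33)));print(row(seat+zax(-.28)*.12,T))
E
```

```text
cam in tool [-0.00026395 -0.070744   -0.14286177] axis [5.81178393e-04 2.73800971e-01 9.61786198e-01]
[[ 0.787 -0.276  0.551]
 [-0.226 -0.961 -0.159]
 [ 0.574  0.    -0.819]]
[-0.05, -0.13, 0.05, -0.0271, -0.042, -0.05]
[5.13, 34.61, -16.38, -0.1126, -0.3278, -0.0172]
```

>>> move_arm([
  [1,4,-2,-0.02,-0.03,-0.02,0.0854],
  [2,11,-5,-0.04,-0.07,-0.04,0.0854],
  [3,18,-9,-0.06,-0.115,-0.05,0.0854],
  [3.7,24,-12,-0.075,-0.16,-0.05,0.0854],
  [4.4,30,-14,-0.09,-0.205,-0.045,0.0854],
  [5.1,34.6,-16.4,-0.1,-0.25,-0.035,0.0854],
  [5.1,34.6,-16.4,-0.113,-0.295,-0.025,0.0854],
  [5.1,34.6,-16.4,-0.113,-0.328,-0.017,0.0854],
  [5.1,34.6,-16.4,-0.113,-0.328,-0.017,0.0854],
])

```text
clock: 6.5
position: [0.5577, 0.0401, 0.3147]
ee_rot: [0.946, -0.129, 0.294, 0.043]
ft_force: [-0.2, -0.3, -0.1]
grip_width: 1.002
```

Run:
```python
from h import *
p,q,o=pose();w=cams.camera_params("wrist");i=cams.camera("wrist")[:,:,::-1];p2=pose()[0]
print(p,p2,q.as_matrix().round(3),o["joint_pos"])
np.save("w2.npy",[*w["xyz"],*w["rotation"]])
cv2.imwrite("pics/w2.png",i)
seat=np.array([.6245,.0143,.222]);z=zax(-.28);print(proj(w,[seat,seat+.034*z]))
```

```text
[0.55773732 0.0400764  0.31471457] [0.55737523 0.03669841 0.31563421] [[ 0.794 -0.269  0.546]
 [-0.218 -0.963 -0.157]
 [ 0.568  0.005 -0.823]] [-0.61887755 -0.24924677  0.21195419  2.00962574  0.52273931  0.94666635
 -0.88811654]
[[320.15886288 236.57178831]
 [320.88859358 251.67510485]]
```

View pics/w2.png

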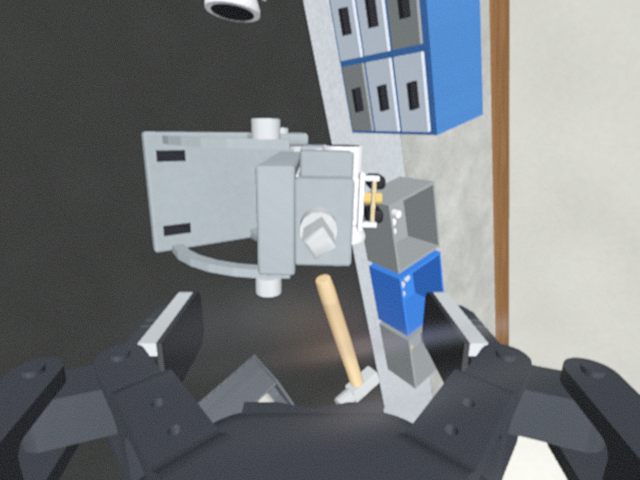

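Run:
```python
from h import *
for k in range(3): cams.camera("wrist")
p,q,o=pose();w=cams.camera_params("wrist");i=cams.camera("wrist")[:,:,::-1];p2=pose()[0]
print(p,p2)
np.save("w3.npy",[*w["xyz"],*w["rotation"]])
cv2.imwrite("pics/w3.png",i)
s=cams.camera("scene")[:,:,::-1];d=cams.camera("side")[:,:,::-1]
cv2.imwrite("pics/s3.png",s);cv2.imwrite("pics/d3.png",d)
f=lambda i,x,y,W,H,k:cv2.resize(np.ascontiguousarray(i[y:y+H,x:x+W]),None,fx=k,fy=k,interpolation=cv2.INTER_CUBIC)
A=f(i,280,190,80,75,8) # 640x600
B=f(i,135,120,80,75,2);C=f(i,135,195,80,75,2)
col=np.zeros((600,160,3),np.uint8);col[:150]=B;col[150:300]=C;col[300:600]=f(d,340,185,40,75,4)
cv2.imwrite("pics/c4.png",np.hstack([A,col]))
```

```text
[0.55741781 0.03294462 0.31822002] [0.55750367 0.03276313 0.31875556]
```

View pics/c4.png

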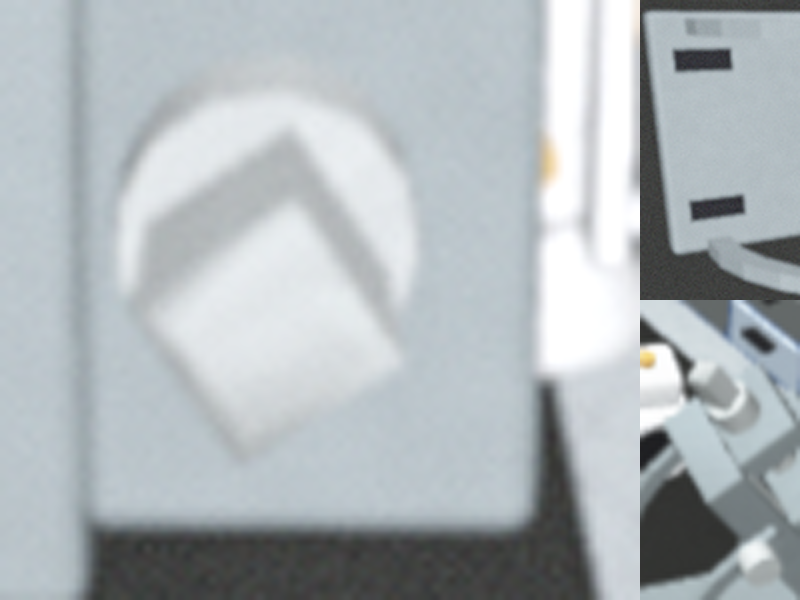

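```bash
cat > fit.py <<'E'
from h import *
S=cams.camera_params("scene");D=cams.camera_params("side");W=cams.camera_params("wrist")
a=np.load("w3.npy");W=dict(W,xyz=a[:3],rotation=a[3:])
c4=lambda u,v:(u/8+280,v/8+190);c1=lambda u,v:(u/3+265,v/3+215);c2=lambda u,v:(u/4+215,v/4+175)
h=.008
def model(x):
    seat=np.array([x[0],x[1],.222]);yaw=x[2];M=tilt(yaw,np.degrees(x[3])).as_matrix();M=M*[1,1,-1]
    T=lambda X,Y,Z:seat+M@[X,Y,Z]
    c,s=np.cos(yaw),np.sin(yaw);V=lambda X,Y,Z:np.array([x[0]+c*X-s*Y,x[1]+s*X+c*Y,Z])
    return T,V
def res(x,pr=False):
    T,V=model(x);t=x[4];dw=x[5:7]
    L=[(W,T(0,0,0),c4(267.5,240)),(S,T(0,0,.034),c1(156,178)),(D,T(0,0,.034),c2(565,114)),(S,T(0,0,0),c1(150,228)),
       (D,V(-.071,.065,t),c2(447,338)),(D,V(-.071,-.065,t),c2(505,465)),(W,V(-.071,.065,t),(137.5,126)),(W,V(-.071,-.065,t),(151,246))]
    q=[(290,203),(402,357),(245,462),(150,312)];C=[(h,h),(-h,h),(-h,-h),(h,-h)]
    L+=[(W,T(*C[k],.030),c4(*q[k])) for k in range(4)]
    L+=[(W,T(*C[0],0),c4(292,125)),(W,T(*C[3],0),c4(148,217)),(W,T(*C[1],0),c4(390,290))]
    out=[]
    for p,P,uv in L:
        out.append(proj(p,P)[0]-uv+(dw if p is W else 0))
    r=np.array(out)
    if pr: print(r.round(1).tolist())
    return np.r_[r.ravel(),dw*.3,(t-.012)*300]
if __name__=="__main__":
    best=None
    for k in range(8):
        r=least_squares(res,[.6245,.0143,-.28,np.pi/4*k,.012,0,0],loss='soft_l1')
        if best is None or r.cost<best.cost: best=r
    print(best.cost,best.x.round(4),"roll deg",np.degrees(best.x[3])%90);res(best.x,True)
E
python3 fit.py
```

```text
7.47284555108802 [ 0.6267  0.0162 -0.2911  4.1111  0.0101 -3.5129 -2.2238] roll deg 55.54788893474171
[[-0.1, 0.6], [0.6, 0.5], [-0.5, -2.1], [-0.2, -0.5], [0.1, 0.1], [0.4, 0.4], [0.6, -0.2], [0.5, 0.2], [0.9, -0.1], [0.5, 0.4], [-0.2, 0.3], [-2.1, -0.4], [-0.1, 0.0], [-0.4, 0.5], [-0.2, -2.8]]
```

Run:
```python
from h import *
p,q,o=pose();print(p)
print(row((.52,.12,.34),down(15)));print(row((.57,.39,.165),down(36.7)))
```

```text
[0.55762363 0.03292125 0.31926704]
[9.46, -33.99, -30.15, -0.0377, -0.0732, -0.0515]
[16.05, -32.33, -51.14, -0.1598, -0.3464, 0.0767]
```

>>> move_arm([
  [1.5,-5,-5,-0.012,-0.025,-0.03,0.0854],
  [3,-11,-9,-0.025,-0.05,-0.05,0.0854],
  [5,-17,-14,-0.038,-0.073,-0.052,0.0854],
  [6.5,-23,-19,-0.055,-0.11,-0.04,0.0854],
  [8,-28,-25,-0.075,-0.155,-0.02,0.0854],
  [10,-33,-31,-0.095,-0.2,0.0,0.0854],
  [12,-33,-37,-0.115,-0.245,0.025,0.0854],
  [14,-32.6,-44,-0.135,-0.29,0.05,0.0854],
  [16,-32.3,-51.1,-0.16,-0.335,0.075,0.0854],
  [16,-32.3,-51.1,-0.16,-0.346,0.077,0.0854],
])

```text
clock: 7.85
position: [0.5684, 0.3924, 0.1611]
ee_rot: [0.948, 0.318, -0.002, 0.001]
ft_force: [-0.5, -0.3, 0.5]
grip_width: 1.001
```

Run:
```python
from h import *
for k in range(5): cams.camera("side")
p,q,o=pose();w=cams.camera_params("wrist");i=cams.camera("wrist")[:,:,::-1]
print(p,pose()[0],q.as_matrix().round(3).tolist(),o["joint_pos"])
np.save("w4.npy",[*w["xyz"],*w["rotation"]]);cv2.imwrite("pics/w4.png",i)
n=proj(w,[[.578,.399,.042],[.5235,.472,.066]]);print(n)
x,y=int(n[0,0])-40,int(n[0,1])-40
print("crop",x,y)
f=lambda i,x,y,W,H,k:cv2.resize(np.ascontiguousarray(i[y:y+H,x:x+W]),None,fx=k,fy=k,interpolation=cv2.INTER_CUBIC)
cv2.imwrite("pics/c5.png",np.hstack([f(i,x,y,80,100,6),cv2.resize(i,(320,240)) if 0 else np.vstack([cv2.resize(i,(320,240)),np.zeros((360,320,3),np.uint8)])]))
```

```text
[0.57020301 0.38944611 0.16479594] [0.57049279 0.38918259 0.16544437] [[0.802, 0.597, 0.001], [0.597, -0.802, -0.001], [0.0, 0.002, -1.0]] [-0.80991022  0.51600307  0.20717784  1.36145158 -0.10426525  1.27469032
  0.0411614 ]
[[327.00663137 220.68932442]
 [329.98445315  85.06024385]]
crop 287 180
```

View pics/c5.png

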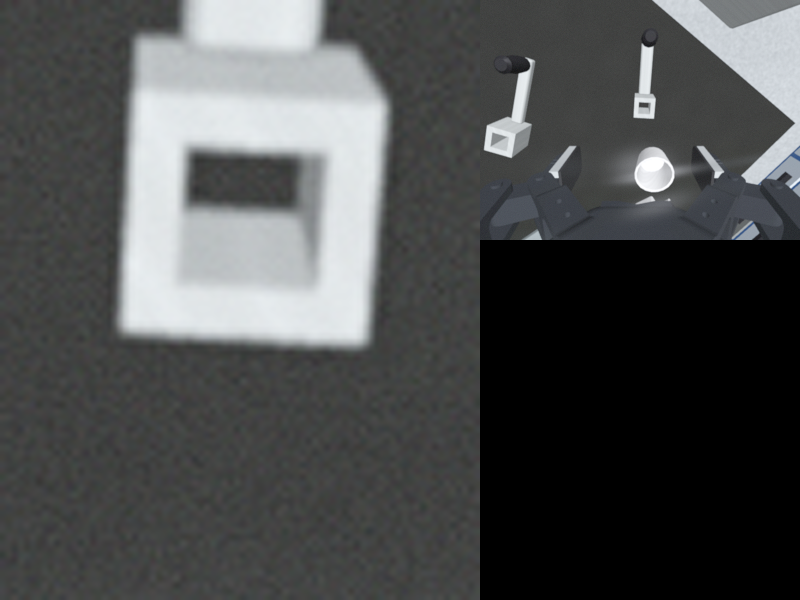

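Run:
```python
from h import *
S=cams.camera_params("scene");D=cams.camera_params("side");W=cams.camera_params("wrist");a=np.load("w4.npy");W=dict(W,xyz=a[:3],rotation=a[3:])
c5=lambda u,v:(u/6+287,v/6+180)
ob=[((.015,.015),c5(134,92)),((.015,-.015),c5(387,103)),((-.015,-.015),c5(370,347)),((-.015,.015),c5(119,332))]
ob+=[((.0088,.0088),c5(188,150)),((.0088,-.0088),c5(326,155)),((-.0088,-.0088),c5(318,290)),((-.0088,.0088),c5(178,283))]
def P(x,X,Y,z):
    c,s=np.cos(x[2]),np.sin(x[2]);return [x[0]+c*X-s*Y,x[1]+s*X+c*Y,z]
for dw in((0,0),(-3.5,-2.2)):
    f=lambda x:np.concatenate([proj(W,P(x,*k,.042))[0]+dw-uv for k,uv in ob])
    # try which yaw
    b=min((least_squares(f,[.578,.4,y]) for y in (2.2,2.2+np.pi,2.2-np.pi/2)),key=lambda r:r.cost)
    print(dw,b.x,np.degrees(b.x[2]),b.cost,f(b.x).round(1))
    print("scene",proj(S,P(b.x,0,0,.042)),"obs",655/3+265,261/3+215,"side",proj(D,P(b.x,0,0,.042)),"obs",231/4+215,88/4+175)
```

```text
(0, 0) [0.57738947 0.40231911 2.15958686] 123.73521234183363 2.036274962519308 [ 0.4  0.2 -0.4  0.5 -0.8 -0.6  0.9 -0.1 -0.5 -0.6  0.6 -0.3  0.2  0.5
 -0.2  0.5]
scene [[483.63466501 301.89465753]] obs 483.33333333333337 302.0 side [[271.60936953 196.05798687]] obs 272.75 197.0
(-3.5, -2.2) [0.58046754 0.40253613 2.16093098] 123.81222516792143 2.1336038001993707 [ 0.4  0.3 -0.5  0.5 -0.9 -0.7  0.9 -0.1 -0.5 -0.6  0.6 -0.2  0.1  0.4
 -0.2  0.4]
scene [[484.00603164 303.13571762]] obs 483.33333333333337 302.0 side [[272.44078971 195.69431464]] obs 272.75 197.0
```

Run:
```python
from h import *
for z in(.10,.010): print(row((.579,.4015,z),down(33.8)))
```

```text
[0.11, -0.07, 2.82, 0.0141, -0.0049, 0.0655]
[0.11, -0.07, 2.82, 0.014, -0.0051, 0.1555]
```

>>> move_arm([
  [0.1,-0.1,2.8,0.014,-0.005,0.03,0.0854],
  [0.1,-0.1,2.8,0.014,-0.005,0.07,0.0854],
  [0.1,-0.1,2.8,0.014,-0.005,0.11,0.0854],
  [0.1,-0.1,2.8,0.014,-0.005,0.14,0.0854],
  [0.1,-0.1,2.8,0.014,-0.005,0.155,0.0854],
  [0.1,-0.1,2.8,0.014,-0.005,0.155,0.07],
  [0.1,-0.1,2.8,0.014,-0.005,0.155,0.04],
  [0.1,-0.1,2.8,0.014,-0.005,0.155,0.01],
  [0.1,-0.1,2.8,0.014,-0.005,0.155,0.01],
  [0.1,-0.1,2.8,0.014,-0.005,0.155,0.01],
], grip_force=60)

```text
clock: 9.15
position: [0.5788, 0.4034, 0.0114]
ee_rot: [0.956, 0.292, 0.0, -0.0]
ft_force: [-0.1, -0.7, 7.6]
grip_width: 0.346
```

Run:
```python
from h import *
p,q,o=pose();print(p,q.as_matrix().round(3).tolist(),o["joint_pos"],o["grip_width"],o["ft_force"],o["torque"])
```

```text
[0.57875757 0.40335359 0.01141144] [[0.83, 0.558, 0.0], [0.558, -0.83, 0.001], [0.001, -0.001, -1.0]] [-0.80234554  0.68974529  0.18800568  1.43546759 -0.14006503  1.02878324
  0.00816031] 0.3456867206881944 [-0.07925947 -0.70096079  7.60470854] [-0.32180537  0.36326446  0.06575683]
```

Run:
```python
from h import *
p,q,o=pose();seat=np.array([.6267,.0162,.222]);z=zax(-.291);T=tilt(-.291,-34.45)
P=seat+z*(.08+.0114);print(P)
print(row(p+[0,0,.2],q));print(row((.53,.25,.33),down(10)));print(row(P,T))
```

```text
[0.57647919 0.03124124 0.2968705 ]
[0.0, 0.0, 0.0, 0.0001, -0.0001, -0.2]
[-0.05, -0.03, 23.93, -0.1259, 0.0998, -0.3187]
[-23.78, 25.85, 15.63, -0.2094, 0.3073, -0.2858]
```

>>> move_arm([
  [0,0,0,0,0,-0.01,0.01],
  [0,0,0,0,0,-0.03,0.01],
  [0,0,0,0,0,-0.07,0.01],
  [0,0,0,0,0,-0.11,0.01],
  [0,0,0,0,0,-0.15,0.01],
  [0,0,0,0,0,-0.19,0.01],
  [0,0,0,0,0,-0.23,0.01],
  [0,0,0,0,0,-0.26,0.01],
], grip_force=80)

```text
clock: 9.95
position: [0.5785, 0.4029, 0.2731]
ee_rot: [0.956, 0.292, 0.0, -0.0]
ft_force: [0.4, 0.9, -3.4]
grip_width: 0.342
```

Run:
```python
from h import *
p,q,o=pose();seat=np.array([.6267,.0162,.222]);z=zax(-.291);T=tilt(-.291,-34.45)
print(p,o["grip_width"],o["ft_force"],o["torque"])
P=seat+z*(.08+.0114);print(P)
r=row(P,T);print(r)
```

```text
[0.57845261 0.40291023 0.2731101 ] 0.3416485049139039 [ 0.37793242  0.90587311 -3.44138746] [ 0.00684118 -0.1005032  -0.02318661]
[0.57647919 0.03124124 0.2968705 ]
[-23.78, 25.84, 15.63, -0.2091, 0.3073, -0.0241]
```

>>> move_arm([
  [-3,3,2,-0.02,0.03,-0.03,0.01],
  [-6,6.5,4,-0.05,0.065,-0.055,0.01],
  [-9,10,6,-0.08,0.1,-0.07,0.01],
  [-12.5,14,8,-0.105,0.135,-0.075,0.01],
  [-16,18,10.5,-0.13,0.17,-0.075,0.01],
  [-19.5,21.5,13,-0.155,0.205,-0.07,0.01],
  [-22,24,14.5,-0.175,0.24,-0.06,0.01],
  [-23.8,25.8,15.6,-0.195,0.275,-0.045,0.01],
  [-23.8,25.8,15.6,-0.209,0.3,-0.03,0.01],
  [-23.8,25.8,15.6,-0.209,0.307,-0.024,0.01],
])

```text
clock: 10.95
position: [0.5749, 0.027, 0.2922]
ee_rot: [0.943, 0.145, 0.269, 0.131]
ft_force: [-0.0, 0.7, -3.1]
grip_width: 0.339
```

Run:
```python
from h import *
for k in range(6): cams.camera("side")
p,q,o=pose();w=cams.camera_params("wrist");i=cams.camera("wrist")[:,:,::-1]
print(p,q.as_matrix().round(3).tolist(),o["joint_pos"],o["grip_width"],o["ft_force"],o["torque"])
T=tilt(-.291,-34.45);print(row(p,T))
np.save("w5.npy",[*w["xyz"],*w["rotation"]]);cv2.imwrite("pics/w5.png",i)
s=cams.camera("scene")[:,:,::-1];d=cams.camera("side")[:,:,::-1];cv2.imwrite("pics/s5.png",s);cv2.imwrite("pics/d5.png",d)
f=lambda i,x,y,W,H,k:cv2.resize(np.ascontiguousarray(i[y:y+H,x:x+W]),None,fx=k,fy=k,interpolation=cv2.INTER_CUBIC)
ctr=proj(w,[p+zax(-.291)*.03])[0];print("hub top pred",ctr)
x,y=int(ctr[0])-50,int(ctr[1])-75
y=min(y,480-150);print("crop",x,y)
A=f(i,x,y,100,150,4)
B=f(s,270,200,100,75,4);C=f(d,310,165,100,75,4)
cv2.imwrite("pics/c6.png",np.hstack([A,np.vstack([B,C])]))
```

```text
[0.57654744 0.03311309 0.2942084 ] [[0.81, 0.21, 0.548], [0.351, -0.922, -0.165], [0.47, 0.326, -0.82]] [-0.78370279 -0.2200076   0.38750375  2.02040445  0.58414797  0.90617784
 -0.33996027] 0.34011483505652945 [-0.40807759  0.16628137 -4.46728867] [0.21569921 0.92205081 0.00329259]
[0.01, 0.11, 0.19, 0.0001, -0.0001, -0.0001]
hub top pred [309.68528942 339.12607821]
crop 259 264
```

View pics/c6.png

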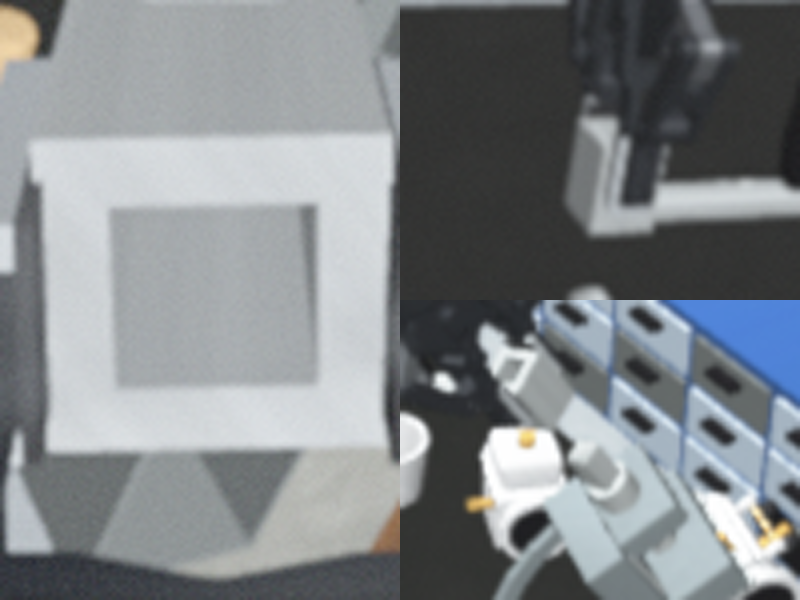

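Run:
```python
from h import *
import fit
S=cams.camera_params("scene");D=cams.camera_params("side");a=np.load("w5.npy");W=dict(cams.camera_params("wrist"),xyz=a[:3],rotation=a[3:])
p,q,o=pose();print(p,o["ft_force"])
C=[(sx*.015,sy*.015) for sx in(-1,1) for sy in(-1,1)]
T=lambda x,y,z:p+q.apply([x,y,z])
for n,cam,tf in(("scene",S,lambda uv:(uv-[270,200])*4+[400,0]),("side",D,lambda uv:(uv-[310,165])*4+[400,300])):
    print(n,"foot",[tf(proj(cam,T(x,y,.0114))[0]).round(0).tolist() for x,y in C],"top",[tf(proj(cam,T(x,y,-.0306))[0]).round(0).tolist() for x,y in C],"bore top",tf(proj(cam,T(0,0,-.0306))[0]).round(0))
    t,_=fit.model([.6267,.0162,-.2911,4.1111]);print("tip",tf(proj(cam,t(0,0,.034))[0]).round(0),"seat",tf(proj(cam,t(0,0,0))[0]).round(0))
tw=lambda uv:(uv-[259,264])*4
print("wrist top",[tw(proj(W,T(x,y,-.0306))[0]).round(0).tolist() for x,y in C],"bore",[tw(proj(W,T(x/15*8.8,y/15*8.8,-.0306))[0]).round(0).tolist() for x,y in C])
```

```text
[0.5764784  0.03252475 0.29379706] [-0.01654625 -0.57715186 -3.33223738]
scene foot [[627.0, 198.0], [567.0, 200.0], [652.0, 229.0], [590.0, 231.0]] top [[642.0, 116.0], [581.0, 117.0], [668.0, 145.0], [605.0, 146.0]] bore top [624. 131.]
tip [590. 299.] seat [579. 362.]
side foot [[514.0, 424.0], [549.0, 430.0], [537.0, 383.0], [573.0, 389.0]] top [[477.0, 384.0], [513.0, 390.0], [501.0, 343.0], [537.0, 349.0]] bore top [507. 366.]
tip [583. 446.] seat [610. 476.]
wrist top [[17.0, 147.0], [30.0, 455.0], [378.0, 147.0], [368.0, 455.0]] bore [[94.0, 214.0], [98.0, 394.0], [302.0, 214.0], [299.0, 394.0]]
```

```bash
cat > fit2.py <<'E'
import fit
from fit import *
def res2(x,pr=False):
    b={id(S):x[7:9],id(D):x[9:11],id(W):x[5:7]}
    T,V=model(x);t=x[4]
    L=[(W,T(0,0,0),c4(267.5,240)),(S,T(0,0,.034),c1(156,178)),(D,T(0,0,.034),c2(565,114)),(S,T(0,0,0),c1(150,228)),
       (D,V(-.071,.065,t),c2(447,338)),(D,V(-.071,-.065,t),c2(505,465)),(W,V(-.071,.065,t),(137.5,126)),(W,V(-.071,-.065,t),(151,246))]
    q=[(290,203),(402,357),(245,462),(150,312)];C=[(h,h),(-h,h),(-h,-h),(h,-h)]
    L+=[(W,T(*C[k],.030),c4(*q[k])) for k in range(4)]
    L+=[(W,T(*C[0],0),c4(292,125)),(W,T(*C[3],0),c4(148,217)),(W,T(*C[1],0),c4(390,290))]
    r=np.array([proj(p,P)[0]-uv+b[id(p)] for p,P,uv in L])
    if pr: print(r.round(1).tolist())
    return np.r_[r.ravel(),(x[5]-1.8)/1.2*PR,(x[6]+.5)/2*PR,(x[7]-.1)/.7*PR,(x[8]-1)/.7*PR,(x[9]-1.5)/1.2*PR,(x[10]-1)/1.2*PR,(t-.012)*300]
for PR in(.5,1,3):
    r=least_squares(res2,[.6245,.0143,-.28,4.11,.012,0,0,0,0,0,0],loss='soft_l1')
    print(PR,r.cost,r.x.round(4),np.degrees(r.x[3])%90,"d along/left",(R.from_euler('z',.2911).apply([*(r.x[:2]-[.6267,.0162]),0])*1000).round(1))
res2(r.x,True)
E
python3 fit2.py
```

```text
0.5 8.164158997486616 [ 0.625   0.0173 -0.2933  4.1084  0.0106 -1.2816 -1.7315 -0.5866  0.863
  0.819   0.4982] 55.39147849533833 d along/left [-2.   0.6  0. ]
1 9.365437700321008 [ 0.6238  0.018  -0.2945  4.1069  0.0105  0.242  -1.4893 -0.5078  1.1496
  1.3244  0.6086] 55.30989219183115 d along/left [-3.3  0.9  0. ]
3 11.002917969199437 [ 6.2300e-01  1.8900e-02 -2.9680e-01  4.1044e+00  1.0500e-02  1.5641e+00
 -7.2910e-01  1.3000e-03  1.0538e+00  1.5682e+00  9.1860e-01] 55.16703000651981 d along/left [-4.3  1.5  0. ]
[[0.2, 0.7], [2.1, -0.2], [-0.8, -1.2], [1.2, -1.2], [0.1, 0.7], [0.1, 1.0], [1.4, -0.7], [1.0, 0.8], [0.6, -0.3], [0.4, 0.4], [-0.5, 0.5], [-2.6, -0.4], [0.1, 0.0], [-0.3, 0.7], [0.2, -2.6]]
```

```bash
cat >> h.py <<'E'
SEAT=np.array([.6242,.0178,.222]);YAW=-.294;ROLL=-34.7
def crank(d,roll=ROLL,dx=0,dy=0): # row to bring crank foot d above the seat; dx,dy along tool x,y
    T=tilt(YAW,roll);return row(SEAT+zax(YAW)*d+T.apply([dx,dy,-.0114]),T)
def where():
    p,q,o=pose();T=tilt(YAW,ROLL);e=T.inv().apply(p+q.apply([0,0,.0114])-SEAT)
    print("t",round(o["clock"],2),"crank in seat frame mm (x,y,depth)",(e*1000).round(2),"rot err",(T.inv()*q).as_rotvec(degrees=True).round(2),"F tool",q.inv().apply(o["ft_force"]).round(1),"M",q.inv().apply(o["torque"]).round(2),"w",round(o["grip_width"],3),"j7",round(o["joint_pos"][6],2))
E
python3 - <<'E'
from h import *
where()
for d in(.08,.038,.03): print(crank(d))
E
```

```text
t 11.4 crank in seat frame mm (x,y,depth) [ 3.600e-01 -7.000e-02 -7.606e+01] rot err [ 0.05 -0.08 -0.07] F tool [-1.8 -0.6  2.8] M [ 0.48 -0.81 -0.05] w 0.34 j7 -0.34
[-0.05, 0.08, 0.07, -0.0004, 0.0001, -0.0039]
[-0.05, 0.08, 0.07, -0.0003, 0.0001, 0.0381]
[-0.05, 0.08, 0.07, -0.0003, 0.0001, 0.0461]
```

>>> move_arm([
  [0,0,0,-0.0004,0,0.01,0.01],
  [0,0,0,-0.0004,0,0.022,0.01],
  [0,0,0,-0.0004,0,0.032,0.01],
  [0,0,0,-0.0004,0,0.037,0.01],
  [0,0,0,-0.0004,0,0.037,0.01],
  [0,0,0,-0.0004,0,0.037,0.01],
  [0,0,0,-0.0004,0,0.037,0.01],
])

```text
clock: 12.1
position: [0.5963, 0.0255, 0.2633]
ee_rot: [0.942, 0.148, 0.27, 0.131]
ft_force: [-0.0, -0.0, -2.7]
grip_width: 0.336
```

```bash
python3 -c "
from h import *
where();print(crank(.03))"
```

```text
t 12.1 crank in seat frame mm (x,y,depth) [ -0.4    0.55 -39.01] rot err [ 0.04 -0.09 -0.01] F tool [-1.3 -0.8  2.2] M [ 0.45 -0.84 -0.09] w 0.336 j7 -0.33
[-0.04, 0.09, 0.01, 0.0004, -0.0005, 0.009]
```

>>> move_arm([
  [0,0,0,0,0,0.002,0.01],
  [0,0,0,0,0,0.004,0.01],
  [0,0,0,0,0,0.006,0.01],
  [0,0,0,0,0,0.008,0.01],
  [0,0,0,0,0,0.008,0.01],
  [0,0,0,0,0,0.008,0.01],
])

```text
clock: 12.7
position: [0.6006, 0.0244, 0.2561]
ee_rot: [0.942, 0.148, 0.27, 0.131]
ft_force: [0.2, 1.6, -4.4]
grip_width: 0.34
```

```bash
python3 -c "
from h import *
where()"
```

```text
t 12.7 crank in seat frame mm (x,y,depth) [ -0.78   0.16 -30.61] rot err [ 0.05 -0.12 -0.04] F tool [-1.3 -2.9  3.4] M [ 0.94 -0.73 -0.09] w 0.34 j7 -0.33
```

>>> move_arm([
  [0,0,0,0,-0.0004,0.0015,0.01],
  [0,0,0,0,-0.0004,0.003,0.01],
  [0,0,0,0,-0.0004,0.0045,0.01],
  [0,0,0,0,-0.0004,0.006,0.01],
  [0,0,0,0,-0.0004,0.006,0.01],
])

```text
clock: 13.2
position: [0.6039, 0.0235, 0.251]
ee_rot: [0.942, 0.148, 0.27, 0.131]
ft_force: [0.7, 2.8, -5.0]
grip_width: 0.339
```

```bash
python3 -c "
from h import *
where()"
```

```text
t 13.2 crank in seat frame mm (x,y,depth) [-8.100e-01 -1.000e-02 -2.446e+01] rot err [ 0.04 -0.13 -0.03] F tool [-0.8 -4.1  4. ] M [ 1.11 -0.63 -0.03] w 0.339 j7 -0.32
```

>>> move_arm([
  [0,0,0,0,-0.0006,0.002,0.01],
  [0,0,0,0,-0.0006,0.004,0.01],
  [0,0,0,0,-0.0006,0.006,0.01],
  [0,0,0,0,-0.0006,0.008,0.01],
  [0,0,0,0,-0.0006,0.01,0.01],
  [0,0,0,0,-0.0006,0.012,0.01],
  [0,0,0,0,-0.0006,0.012,0.01],
])

```text
clock: 13.9
position: [0.6103, 0.0217, 0.2409]
ee_rot: [0.943, 0.148, 0.27, 0.131]
ft_force: [0.2, 0.2, -2.7]
grip_width: 0.34
```

```bash
python3 -c "
from h import *
where()"
```

```text
t 13.9 crank in seat frame mm (x,y,depth) [ -0.98  -0.32 -12.37] rot err [ 0.02 -0.14 -0.01] F tool [-1.  -1.   2.3] M [ 0.52 -0.8  -0.02] w 0.34 j7 -0.32
```

Free sliding. Going home until contact with the shoulder.

>>> move_arm([
  [0,0,0,0,0,0.002,0.01],
  [0,0,0,0,0,0.004,0.01],
  [0,0,0,0,0,0.006,0.01],
  [0,0,0,0,0,0.008,0.01],
  [0,0,0,0,0,0.01,0.01],
  [0,0,0,0,0,0.0115,0.01],
  [0,0,0,0,0,0.0125,0.01],
])

```text
clock: 14.6
position: [0.6168, 0.0199, 0.2315]
ee_rot: [0.943, 0.148, 0.269, 0.131]
ft_force: [-30.7, 0.7, 23.3]
grip_width: 0.34
```

```bash
python3 -c "
from h import *
where()"
```

```text
t 14.6 crank in seat frame mm (x,y,depth) [-0.83 -0.43 -0.82] rot err [ 0.04 -0.17  0.01] F tool [-13.8   0.5 -36. ] M [ 0.38 -3.44 -0.06] w 0.34 j7 -0.31
```

>>> move_arm([
  [0,0,2,-0.0004,0,-0.0008,0.01],
  [0,0,6,-0.0004,0,-0.0008,0.01],
  [0,0,10,-0.0004,0,-0.0008,0.01],
  [0,0,14,-0.0004,0,-0.0008,0.01],
  [0,0,18,-0.0004,0,-0.0008,0.01],
  [0,0,22,-0.0004,0,-0.0008,0.01],
  [0,0,26,-0.0004,0,-0.0008,0.01],
  [0,0,29,-0.0004,0,-0.0008,0.01],
  [0,0,30,-0.0004,0,-0.0008,0.01],
  [0,0,30,-0.0004,0,-0.0008,0.01],
], grip_force=100)

```text
clock: 15.6
position: [0.6167, 0.0204, 0.2319]
ee_rot: [0.949, -0.1, 0.295, 0.056]
ft_force: [0.6, 2.5, -1.1]
grip_width: 0.334
```

```bash
python3 -c "
from h import *
where()"
```

```text
t 15.6 crank in seat frame mm (x,y,depth) [-0.46 -0.76 -1.22] rot err [ 0.04 -0.05 29.93] F tool [-0.5 -2.6  0.8] M [ 0.59 -0.59 -0.25] w 0.334 j7 -0.84
```

>>> move_arm([
  [0,0,3,0,0,0,0.01],
  [0,0,7,0,0,0,0.01],
  [0,0,11,0,0,0,0.01],
  [0,0,15,0,0,0,0.01],
  [0,0,18,0,0,0,0.01],
  [0,0,20,0,0,0,0.01],
  [0,0,20,0,0,0,0.01],
])

```text
clock: 16.3
position: [0.6167, 0.0204, 0.2319]
ee_rot: [0.917, -0.263, 0.3, 0.004]
ft_force: [1.7, 2.8, -1.2]
grip_width: 0.335
```

```bash
python3 -c "
from h import *
where()"
```

```text
t 16.3 crank in seat frame mm (x,y,depth) [-0.47 -0.75 -1.22] rot err [ 4.000e-02 -6.000e-02  4.993e+01] F tool [-0.9 -3.1  1.4] M [ 0.54 -0.75 -0.28] w 0.335 j7 -1.18
```

>>> move_arm([
  [0,0,2,0,0,0,0.01],
  [0,0,4,0,0,0,0.01],
  [0,0,6,0,0,0,0.01],
  [0,0,8,0,0,0,0.01],
  [0,0,10,0,0,0,0.01],
  [0,0,10,0,0,0,0.01],
])

```text
clock: 16.9
position: [0.6167, 0.0204, 0.2318]
ee_rot: [0.89, -0.342, 0.299, -0.022]
ft_force: [1.9, 2.9, -0.7]
grip_width: 0.334
```

```bash
python3 -c "
from h import *
where()"
```

```text
t 16.9 crank in seat frame mm (x,y,depth) [-0.52 -0.77 -1.2 ] rot err [ 3.00e-02 -7.00e-02  5.99e+01] F tool [-1.1 -3.2  1.1] M [ 0.6  -0.79 -0.23] w 0.334 j7 -1.36
```

>>> move_arm([
  [0,0,2,0,0,0,0.01],
  [0,0,4,0,0,0,0.01],
  [0,0,6,0,0,0,0.01],
  [0,0,8,0,0,0,0.01],
  [0,0,10,0,0,0,0.01],
  [0,0,10,0,0,0,0.01],
])

```text
clock: 17.5
position: [0.6167, 0.0204, 0.2318]
ee_rot: [0.857, -0.418, 0.296, -0.048]
ft_force: [3.3, 3.2, -0.5]
grip_width: 0.336
```

```bash
python3 -c "
from h import *
where()"
```

```text
t 17.5 crank in seat frame mm (x,y,depth) [-0.53 -0.76 -1.19] rot err [ 2.000e-02 -8.000e-02  6.989e+01] F tool [-1.  -4.1  1.7] M [ 0.56 -0.93 -0.21] w 0.336 j7 -1.53
```

>>> move_arm([
  [0,0,2,0,0,0,0.01],
  [0,0,4,0,0,0,0.01],
  [0,0,6,0,0,0,0.01],
  [0,0,8,0,0,0,0.01],
  [0,0,8,0,0,0,0.01],
])

```text
clock: 18.0
position: [0.6167, 0.0204, 0.2318]
ee_rot: [0.826, -0.477, 0.292, -0.069]
ft_force: [2.7, 4.4, -0.6]
grip_width: 0.339
```

```bash
python3 -c "
from h import *
where()"
```

```text
t 18.0 crank in seat frame mm (x,y,depth) [-0.52 -0.77 -1.2 ] rot err [ 2.000e-02 -8.000e-02  7.788e+01] F tool [-2.9 -4.2  1.2] M [ 0.6  -1.04 -0.19] w 0.339 j7 -1.67
```

>>> move_arm([
  [0,0,2,0,0,0,0.01],
  [0,0,4,0,0,0,0.01],
  [0,0,6,0,0,0,0.01],
  [0,0,7,0,0,0,0.01],
  [0,0,8,0,0,0,0.01],
  [0,0,8,0,0,0,0.01],
])

```text
clock: 18.6
position: [0.6167, 0.0204, 0.2318]
ee_rot: [0.791, -0.533, 0.287, -0.089]
ft_force: [2.6, 3.7, -0.5]
grip_width: 0.334
```

```bash
python3 -c "
from h import *
where()"
```

```text
t 18.6 crank in seat frame mm (x,y,depth) [-0.52 -0.77 -1.2 ] rot err [ 1.000e-02 -8.000e-02  8.583e+01] F tool [-2.8 -3.4  1.2] M [ 0.39 -1.17 -0.26] w 0.334 j7 -1.81
```

>>> move_arm([
  [0,0,2,0,0,0,0.01],
  [0,0,4,0,0,0,0.01],
  [0,0,5,0,0,0,0.01],
  [0,0,6,0,0,0,0.01],
  [0,0,6,0,0,0,0.01],
])

```text
clock: 19.1
position: [0.6167, 0.0204, 0.2319]
ee_rot: [0.762, -0.574, 0.282, -0.103]
ft_force: [2.6, 4.6, -0.6]
grip_width: 0.337
```

```bash
python3 -c "
from h import *
where()"
```

```text
t 19.1 crank in seat frame mm (x,y,depth) [-0.49 -0.78 -1.21] rot err [ 1.00e-02 -7.00e-02  9.18e+01] F tool [-4.  -3.3  1.1] M [ 0.26 -1.14 -0.59] w 0.337 j7 -1.91
```

>>> move_arm([
  [0,0,1,0,0,0,0.01],
  [0,0,2,0,0,0,0.01],
  [0,0,3,0,0,0,0.01],
  [0,0,3,0,0,0,0.01],
])

```text
clock: 19.5
position: [0.6167, 0.0204, 0.2318]
ee_rot: [0.747, -0.593, 0.279, -0.111]
ft_force: [3.3, 4.1, 0.1]
grip_width: 0.332
```

```bash
python3 -c "
from h import *
where()"
```

```text
t 19.5 crank in seat frame mm (x,y,depth) [-0.51 -0.77 -1.2 ] rot err [-1.00e-02 -6.00e-02  9.48e+01] F tool [-3.4 -3.9  1. ] M [ 0.34 -1.05 -1.39] w 0.332 j7 -1.97
```

>>> move_arm([
  [0,0,1,0,0,0,0.01],
  [0,0,2,0,0,0,0.01],
  [0,0,3,0,0,0,0.01],
  [0,0,3,0,0,0,0.01],
])

```text
clock: 19.9
position: [0.6167, 0.0204, 0.2318]
ee_rot: [0.731, -0.613, 0.276, -0.118]
ft_force: [3.7, 3.8, 0.4]
grip_width: 0.338
```

```bash
python3 -c "
from h import *
where()"
```

```text
t 19.9 crank in seat frame mm (x,y,depth) [-0.59 -0.79 -1.17] rot err [-2.000e-02 -6.000e-02  9.781e+01] F tool [-3.2 -4.1  1.1] M [ 0.44 -1.1  -2.11] w 0.338 j7 -2.02
```

>>> move_arm([
  [0,0,-2,0,0,0,0.01],
  [0,0,-4,0,0,0.0003,0.01],
  [0,0,-5,0,0,0.0004,0.01],
  [0,0,-5,0,0,0.0004,0.045],
  [0,0,-5,0,0,0.0004,0.06],
  [0,0,-5,0,0,0,0.06],
  [0,0,-5,0,0,-0.01,0.06],
  [0,0,-5,0,0,-0.03,0.06],
  [0,0,-5,0,0,-0.06,0.06],
  [0,0,-5,0,0,-0.1,0.06],
])

```text
clock: 20.9
position: [0.5603, 0.0358, 0.3136]
ee_rot: [0.756, -0.582, 0.28, -0.105]
ft_force: [0.8, 0.8, -0.3]
grip_width: 0.705
```

Run:
```python
from h import *
where()
for k in range(4): cams.camera("side")
w=cams.camera_params("wrist");i=cams.camera("wrist")[:,:,::-1];s=cams.camera("scene")[:,:,::-1];d=cams.camera("side")[:,:,::-1]
for n,x in(("w",i),("s",s),("d",d)):cv2.imwrite(f"pics/{n}7.png",x)
f=lambda i,x,y,W,H,k:cv2.resize(np.ascontiguousarray(i[y:y+H,x:x+W]),None,fx=k,fy=k,interpolation=cv2.INTER_CUBIC)
tw=zax(YAW);print("wrist seat, hubtop px",proj(w,[SEAT,SEAT+tw*.042]))
cv2.imwrite("pics/c7.png",np.hstack([f(i,220,120,200,150,2) if 0 else np.vstack([cv2.resize(i,(400,300)),f(d,290,160,133,100,3)[:300,:399].copy() if 0 else cv2.resize(f(d,290,160,133,100,3),(400,300))]),np.vstack([cv2.resize(s[:,:][100:460,100:580],(400,300)),cv2.resize(f(s,250,200,133,100,3),(400,300))])]))
```

```text
t 20.9 crank in seat frame mm (x,y,depth) [-2.3000e+00  4.0000e-02 -1.0172e+02] rot err [-0.23 -0.18 93.01] F tool [-0.7 -0.7  0.6] M [-0.48 -0.34  0.  ] w 0.705 j7 -1.96
wrist seat, hubtop px [[314.17893092 228.1538005 ]
 [314.38103179 246.38871055]]
```

View pics/c7.png

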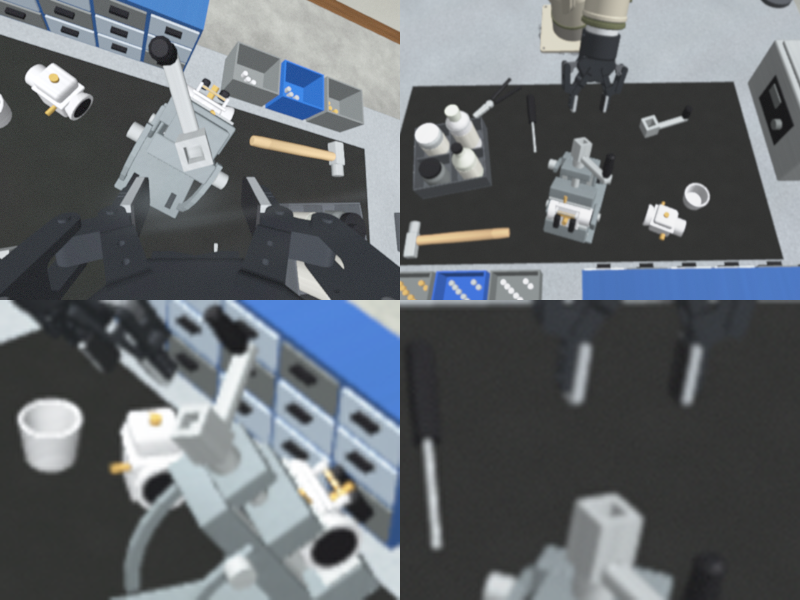

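Run:
```python
from h import *
where();w=cams.camera_params("wrist")
for a in range(70,104,4):
    T=tilt(YAW,ROLL+a);G=SEAT+T.apply([0,-.095,-.066]);A=SEAT+T.apply([0,-.08,-.012])
    print(a,proj(w,[G])[0].round(0)/1.6,proj(w,[A])[0].round(0)/1.6)
```

```text
t 21.25 crank in seat frame mm (x,y,depth) [  -1.92   -0.26 -100.14] rot err [-0.18 -0.18 92.99] F tool [-0.3  0.2  0.9] M [-0.55 -0.35 -0.04] w 0.701 j7 -1.96
70 [147.5    53.125] [165.     73.125]
74 [155.625  49.375] [170.    71.25]
78 [164.375  46.875] [175.625  69.375]
82 [172.5    44.375] [181.25   68.125]
86 [181.25   43.125] [186.875  67.5  ]
90 [190.   42.5] [192.5    66.875]
94 [198.75   41.875] [198.125  66.875]
98 [208.125  42.5  ] [203.75   66.875]
102 [216.875  43.75 ] [209.375  67.5  ]
```

```bash
python3 -c "
from workcell import manip
print(manip.hand_in())"
```

```text
the job is handed in; nothing more can be done
None
```

I finished all three steps and handed the job in at about 21 s on the robot's clock. No verdict was reported, so the results below are my own checks.

**What I did:** I stood the can in the caddy's empty cell and picked up the smaller crank. I then slid it onto the screw, wound it clockwise to the stop, left it there and backed the arm about 100 mm clear.

**Checks:**
- **Can:** the pictures show it upright in the empty cell.
- **Crank home:** the crank met the shoulder firmly (36 N), about 0.8 mm short of where I had estimated it. It slid on freely before that, and the last picture shows it on the screw.
- **Screw tight:** the reaction moment stayed around 0.2–0.3 N m through about 86° of turning, then climbed to 2.1 N m by 98°, which I took as the hard stop.
- **Everything else:** the other objects looked undisturbed in the last view, and the largest wrist force I read was about 39 N.

**Checks that disagreed:**
- **Crank angle:** after release the crank sat at about 78° from where it started, although I had turned the gripper to 98°. I put this down to the roughly 12° of play in the square bore plus twist in the grip. Even at 78°, the screw would be at about 2.31 rad or more, against the 2.28 needed. That margin is thin, and I did not measure the screw angle directly.
- **Cameras:** the wrist camera and the fixed cameras differed by 2–4 mm on where the screw is, so I used a compromise position. The crank went on with only slight side force.

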